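# Load the utensil steriliser and hold its start key

### The arm

A 7-joint arm with a two-finger parallel gripper is mounted at the origin on the work surface. World frame = base frame: x ahead of the robot, y to its left, z up, the work surface at z = 0. Lengths are in m, angles in rad, forces in N, time in s.
With the tool pointing down it reaches from about 0.4 to 0.85 m from the base axis. Payload 10.4 kg.
Tool frame: the origin (TCP) lies between the finger pads, 19 mm behind the fingertips; this is the grasp point; z points along the fingers, y is the line along which they close (so a half turn about z gives the same grasp; the last joint's range is limited). The gripper opens to 87 mm and grips with 3 to 60 N. Pads are 19 mm wide; open, the fingers measure 117 mm over their backs; the gripper's body (75 mm by 190 mm) begins 51 mm behind the grasp point.
Start: joints at [-1.263, 0.332, -0.065, 1.46, 0.022, 1.35, -0.088], TCP at [0.203, 0.591, 0.241] pointing down, gripper open.
Joint ranges: [-2.6, 2.6], [-0.5, 2.12], [-1.47, 1.34], [0.16, 2.42], [-1.27, 4.41], [0.06, 2.06], [-2.6, 2.6]. Speed limits (rad/s): [2.22, 2.22, 2.79, 2.79, 3.14, 3.14, 3.14].

### API

Orientations are given as a 3x3 rotation matrix whose columns are the frame's x, y, z axes.
In Python, from cell import bot gives the robot as it stands. The module is installed in compiled form; this text tells all that it offers.
- The arm moves only by the tool step_arm, never from a script. Its argument "targets" is a list of rows, each a list of 3 entries, a list of its own where there are three numbers: the opening, from -1 (shut) to 1 (fully open), so that 0 is half open, then the shift along the tool's x, y, z in m, then the turn about the tool's z in degrees. A call has 1 to 5 rows; each row shifts and turns the commanded pose from where the row before left it, along the tool's axes as they then stand; what a row does not reach is not made up. A row lasts 1/8 s, in which the tool goes at most 62.5 mm and 10.7 degrees, less where a joint would pass 70% of its speed; a pose out of reach is approached as far as the arm can. A call is refused whole if a number of a shift passes 0.0625 or a number of a turn 10.7, either way. A call with a gripper value outside its range is refused whole. The fingers move at their own pace and stop on an object; "newtons" is the grip in N (left out, the last holds). Time passes only in rows, so rows that do not move let the fingers close. It gives the time, the measured TCP pose, the force, the opening and the grip force at its end, in the units of the state.
- bot.get_obs(): the state, without advancing time (a new reading comes with each control period).
- bot.camera(name): name is "side" or "top" or "wrist"; returns the picture (400x640x3 uint8, red, green, blue); there is no depth.
- bot.camera_info(name): a dict with "K" (3x3 intrinsics, pixels), "world_from_camera" (4x4, takes a point from camera to world coordinates). Camera axes: x right, y up, looking along -z (the intrinsics and any distortion apply to the point x, -y, -z); pixel columns grow to the right and rows downward; lengths in m; the calibration is good to about 2 mm. A picture is of the moment at which its call begins: read the wrist's pose just before it. camera_info takes no time and is no camera call; for the wrist camera it gives the pose at the moment of the call.
- bot.sign_off(): hands the job in; it is judged then, once.
Trained networks look in the newest picture that a camera, given by its name, has taken for a name from the list of things; names that differ only in an ending like _2 or _b are one class to them, and where a whole thing is asked for, a point or a joint stands for the part that bears it (a point fixed in the world has none). Each returns a list of dicts, best first, with "conf" (0 to 1); they miss things now and then, are a little off and sometimes report something else, mostly with a low value. They report only what shows in the picture. A call takes as long as a camera call. They do not tell look-alikes from the thing itself.
- bot.regions_of(camera, thing): "mask" (400x640 bool, what is visible of it) and "box" ([centre column, centre row, width, height] in pixels, round what is visible of it).
The state is a dict: "time_s": time; "joints": joint angles; "joint_velocities": joint speeds; "joint_efforts": joint torques, N m; "position": TCP position; "tcp_rot": TCP orientation; "contact_force": force on the tool from outside, world axes, zero at the start; "torque": the same for the moment, N m; "gripper_width": finger opening in m; "grip_force": force on a finger pad.
Only numpy, scipy, OpenCV 4.12 (cv2) and the standard library are available. Lean on these libraries where they do the work, as an engineer would, in place of code of your own. Each camera call takes 0.05 s, during which the arm holds its last target. There are 200 camera calls.

### The job

Take the peeler off the chopping board, lay it flat inside the steriliser's open drawer without dropping it in, let go of it and push the drawer fully shut. Then take the round-headed key from the wooden key block, work it past the stiff pins until it is fully home in the key switch on top of the steriliser, and only then turn it a quarter turn clockwise (seen from above) and hold it there: the switch springs back if let go, so finish with the gripper still holding the key turned. Leave the square-headed key and the other kitchen things where they are.

Things in the scene. Friction and masses are not known exactly. Their poses are not given: they have to be found in the camera images.
- peeler: Y-shaped grey peeler lying flat on the board, 105 x 68 x 14 mm, about 70 g. Origin: middle of its length, on its underside; x runs along the handle towards the blade, z up. The straight handle, 18 mm wide and 14 thick, spans x = -52 to +15 mm; the fork (68 mm across, arms 10 mm thick) and steel blade span x = +15 to +53 mm. Grip it across the handle at about x = -14 mm.
- board: Dark grey plastic chopping board, 300 x 180 x 14 mm, fixed; origin under its centre. The peeler and a spice jar stand on it, its top is 14 mm above the worktop.
- steriliser: Stainless utensil steriliser, 220 mm deep (x) x 260 wide (y) x 115 high, fixed. Origin: under its centre, on the worktop; x points from its front face (x = -110 mm, towards the robot) to its back, z up. A drawer slides out of the front; the key switch stands on top near the front edge at y = -55 mm (collar 34 mm across, 12 high). Nothing else on top is over 8 mm high.
- drawer (a joint): How far the drawer is pulled out (m): 0 fully shut, starts 0.135 to 0.155, stop at 0.165. It slides along the steriliser's x axis and is shut by pushing towards +x; this takes 2 to 5 N, with a rigid stop when shut, and it stays where it is left.
- drawer_floor (a point): Centre of the drawer's inner floor, 18 mm above the worktop; moves with the drawer, axes as the steriliser. The floor is 185 mm (x) x 214 mm (y); side and back walls rise 38 mm above it, the front panel (x = -92.5 to -100.5 mm) 53 mm. It is open from above from the front panel back as far as the drawer is pulled out; behind that the housing roofs it 54 mm above the floor.
- drawer_handle (a point): Middle of the dark bar handle on the drawer front, 56 mm above the worktop; the bar is 8 mm (x) x 150 mm (y) x 14 mm (z), its front side 4 mm nearer the robot than this point, with a 22 mm gap to the drawer front behind it. Moves with the drawer, axes as the steriliser.
- key_block: Pale wooden key block, 160 (x) x 50 (y) x 42 mm high, fixed; origin under its centre. Three slots in its top at x = -50, 0 and +50 mm on its centre line, each 13.6 mm along x, 5.4 mm along y and 36 mm deep. The two keys stand in two of them, blade down; which is where varies.
- uv_key: The steriliser's key. Black ROUND head, a disc 34 mm across, 9 mm thick (y), its top 38 mm above the origin, on a shoulder 26 x 8 x 6 mm high; below it a flat steel blade 12 mm (x) x 3.8 mm (y) reaching 32 mm down, the last 6 mm pointed. Origin: centre of the shoulder's underside, z up. 30 g. Fits either way round (half a turn makes no difference). In the block its shoulder rests on the top.
- pantry_key: Another key with a smaller black SQUARE head, 20 mm wide, its top 26 mm above the origin, 9 mm thick, and a blade like the first; it stays in the block. Origin: where the blade begins.
- switch_mouth (a point): Centre of the key switch's collar, level with its rim, 127 mm above the worktop; axes as the steriliser. The key goes straight down here and is fully home when its shoulder rests on the rim, its origin at this point. The plug's face is 2 mm below the rim; its keyway, 14 x 5 mm, lies along the steriliser's x axis at rest; its mouth flares from 6 mm down to 20 x 12 mm at the face.
- uv_key_grip (a point): Middle of the round head of the steriliser's key, 26 mm above the key's origin, axes as the key. Put the TCP here and pinch the flat faces (along the key's y); the fingertips then stay clear of the block and of the switch.
- pins (a point): Middle of the three sprung, sticky pins hidden in the keyway, 19 mm below the rim of the switch; they stand in from its +x end, 7 mm apart. Each takes a push of 4 to 10 N to get past, easier with small rocking of the key.
- start_switch (a joint): Angle of the key switch's plug (rad): 0 at rest, grows clockwise seen from above, quarter turn 1.57, stop at 1.65. A spring, about 0.08 N m at the quarter turn, brings it back to 0 when let go. The key has about 0.15 rad of play each way, so turn the gripper by about 1.7 rad; the switch makes contact from 1.30 on.
- jar_board: Bystander: glass spice jar with steel lid, 41 mm across, 68 mm high, standing on the far end of the chopping board. Origin under its centre.
- jar_side: Bystander: the same kind of spice jar standing on the worktop at the right. Origin under its centre.
- pepper_mill: Bystander: dark wooden pepper mill, 50 mm across, 103 mm high. Origin under its centre.
- mug: Bystander: white mug, 80 mm across, 92 mm high. Origin under its centre.
- egg_cup: Bystander: white egg cup, 50 mm across, 60 mm high, standing near the robot. Origin under its centre.
- spoon: Bystander: wooden spoon 220 mm long lying on the worktop near the robot. Origin under its middle.
Not all that is in view belongs to the job. There is more than one size of the peeler; the one meant has the size given above.

How it is judged:
On the way, in this order (a step that is already met when the one before it is completed fails the run):
1. the peeler lies flat in the drawer, let go (x of peeler in the frame of drawer_floor between -0.09 and 0.09 m and y of peeler in the frame of drawer_floor between -0.105 and 0.105 m and z of peeler in the frame of drawer_floor between -0.006 and 0.012 m and angle between peeler's own z axis and vertical below 0.25 rad and contact force between the fingers and peeler below 0.1 N and linear speed of peeler below 0.03 m/s), for 0.2 s.
2. the drawer is shut with the peeler in it (x of peeler in the frame of drawer_floor between -0.09 and 0.09 m and y of peeler in the frame of drawer_floor between -0.105 and 0.105 m and z of peeler in the frame of drawer_floor between -0.006 and 0.012 m and angle between peeler's own z axis and vertical below 0.25 rad and value of joint drawer below 0.006 m), for 0.2 s.
3. the round-headed key is fully home in the switch, not yet turned (z of uv_key in the frame of switch_mouth below 0.0035 m and horizontal distance between uv_key and switch_mouth below 0.004 m and angle between uv_key's own z axis and vertical below 0.15 rad and value of joint drawer below 0.006 m and value of joint start_switch below 0.3 rad), for 0.1 s.
4. the key is turned a quarter (z of uv_key in the frame of switch_mouth below 0.0035 m and horizontal distance between uv_key and switch_mouth below 0.004 m and angle between uv_key's own z axis and vertical below 0.15 rad and value of joint drawer below 0.006 m and value of joint start_switch above 1.3 rad), for 0.2 s.
At the end, for the whole second after the job is handed in: Peeler lying flat in the drawer (underside within 12 mm of the floor), drawer shut to 6 mm, round-headed key home in the switch (shoulder within 3.5 mm of the rim, within 4 mm of the axis), switch turned beyond 1.30 rad, and the fingers still gripping the key (over 1 N) through the last second (all of step 4 and x of peeler in the frame of drawer_floor between -0.09 and 0.09 m and y of peeler in the frame of drawer_floor between -0.105 and 0.105 m and z of peeler in the frame of drawer_floor between -0.006 and 0.012 m and angle between peeler's own z axis and vertical below 0.25 rad and contact force between the fingers and uv_key above 1 N); the arm keeps its last pose, push and grip.
It fails at once if the peeler is dropped from more than about 4 cm or thrown (linear speed of peeler above 0.9 m/s and contact force between the fingers and peeler below 0.1 N).
It fails at once if the switch is forced round with the key not fully home (value of joint start_switch above 0.35 rad and z of uv_key in the frame of switch_mouth above 0.006 m).
It fails at once if the other key or another kitchen thing is moved by more than 3 cm or knocked over (distance of any of pantry_key, jar_board, jar_side, pepper_mill, mug, egg_cup, spoon from where it was at the start of the episode above 0.03 m or angle between any of pantry_key, jar_board, jar_side, pepper_mill, mug, egg_cup's own z axis and vertical above 0.5 rad).
It also fails if it takes over 72 s, if anything falls off the work surface, if the arm or the gripper's body presses on something with over 40 N, if the wrist force passes 120 N, or if a joint passes its speed limit or range.

## Working session

There is one attempt and no reset: what is moved stays moved. The work goes in short steps, Python scripts to look and compute and a tool call to move; the robot and the scene stay as the last step left them, time stands still between calls to the robot, and variables do not carry over. Pictures are saved under pics/ and viewed, at most 10 in all, crops included, and the job is handed in when it is done.

Besides the shell and the picture viewer there is one more tool, called after ">>>" by a JSON object that holds its "method" and its "body". step_arm: Moves the arm, as the interface text tells. Its arguments: {"type":"object","properties":{"targets":{"type":"array"},"newtons":{"type":"number"}},"required":["targets"]}

```bash
mkdir -p pics; cat > h.py <<'E'
import numpy as np, cv2
from cell import bot
def cam(n,f=None):
    im=bot.camera(n); ci=bot.camera_info(n)
    if f: cv2.imwrite('pics/'+f,im[:,:,::-1])
    return im,np.array(ci['K']),np.array(ci['world_from_camera']),ci
def px2w(K,T,uv,z):
    "pixels -> world at height z"
    uv=np.atleast_2d(np.array(uv,float)); d=np.c_[(uv[:,0]-K[0,2])/K[0,0],-(uv[:,1]-K[1,2])/K[1,1],-np.ones(len(uv))]@T[:3,:3].T
    o=T[:3,3]; return o+d*((z-o[2])/d[:,2])[:,None]
def w2px(K,T,p):
    p=np.atleast_2d(p); c=(p-T[:3,3])@T[:3,:3]; return np.c_[K[0,0]*c[:,0]/-c[:,2]+K[0,2],K[1,2]+K[1,1]*c[:,1]/c[:,2]]
E
python3 - <<'E'
from h import *
for n in ('top','side'):
    im,K,T,ci=cam(n,n+'0.png'); print(n,ci.keys(),K.round(1).tolist(),T.round(3).tolist())
    for t in ['peeler','board','steriliser','drawer_handle','key_block','uv_key','pantry_key','pins','jar_board','pepper_mill','mug','egg_cup','spoon']:
        try: print(t,[(round(r['conf'],2),np.round(r['box']).astype(int).tolist()) for r in bot.regions_of(n,t)])
        except Exception as e: print(t,e)
print(bot.get_obs())
E
```

```text
top dict_keys(['K', 'world_from_camera']) [[421.3, 0.0, 316.1], [0.0, 421.3, 197.8], [0.0, 0.0, 1.0]] [[0.103, 0.971, -0.215, 0.285], [-0.995, 0.101, -0.019, 0.069], [0.004, 0.216, 0.976, 1.438], [0.0, 0.0, 0.0, 1.0]]
peeler [(0.59, [229, 221, 21, 32]), (0.47, [176, 205, 20, 23]), (0.28, [341, 171, 103, 136])]
board [(0.74, [233, 217, 69, 95]), (0.54, [460, 183, 19, 18])]
steriliser [(0.76, [341, 169, 100, 129])]
drawer_handle [(0.92, [331, 201, 80, 69]), (0.7, [382, 277, 46, 49]), (0.34, [426, 181, 15, 11])]
key_block [(0.73, [233, 216, 69, 93]), (0.69, [450, 231, 23, 52])]
uv_key [(0.59, [332, 205, 82, 65])]
pantry_key []
pins [(0.91, [339, 171, 99, 128])]
jar_board [(0.48, [236, 174, 13, 22])]
pepper_mill [(0.8, [459, 183, 15, 14])]
mug [(0.89, [269, 154, 28, 31]), (0.61, [239, 175, 12, 21])]
egg_cup [(0.44, [279, 259, 18, 12])]
spoon [(0.7, [381, 277, 46, 52])]
side dict_keys(['K', 'world_from_camera']) [[459.2, 0.0, 322.2], [0.0, 459.2, 200.7], [0.0, 0.0, 1.0]] [[0.929, 0.23, -0.291, 0.186], [-0.371, 0.568, -0.735, -0.812], [-0.004, 0.79, 0.612, 0.846], [0.0, 0.0, 0.0, 1.0]]
pee
[... 803 characters left out ...]
elocities': array([-0.00136447,  0.00014146, -0.00064762,  0.00084671, -0.00033802,
       -0.00144343,  0.00053785]), 'joint_efforts': array([-3.82505675e-05, -6.23035598e+01,  2.45898461e-02, -3.90122867e+01,
       -6.11006864e-02,  3.14431661e-02,  1.81370950e-05]), 'position': array([0.20297724, 0.59115393, 0.241284  ]), 'tcp_rot': array([[-9.45791436e-01,  3.24774627e-01,  1.60144229e-05],
       [ 3.24774627e-01,  9.45791430e-01,  1.14980724e-04],
       [ 2.21965178e-05,  1.13948862e-04, -9.99999993e-01]]), 'contact_force': array([-0.70328261,  0.79671407,  0.12193675]), 'torque': array([ 0.03500795, -0.00681056, -0.02907389]), 'grip_force': 0.0, 'gripper_width': 0.08698105728070323}
```

```bash
python3 - <<'E'
import cv2
t=cv2.imread('pics/top0.png')[125:310,150:490]; cv2.imwrite('pics/t1.png',cv2.resize(t,None,fx=2.35,fy=2.35,interpolation=2))
E
```

```text
(no output)
```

View pics/t1.png

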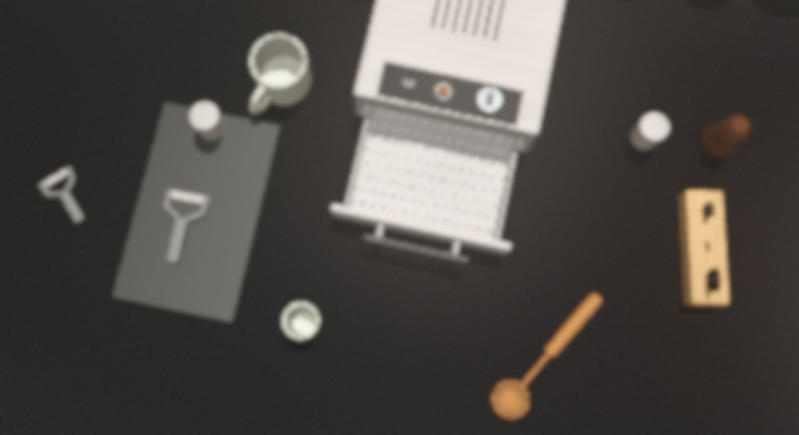

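View pics/side0.png

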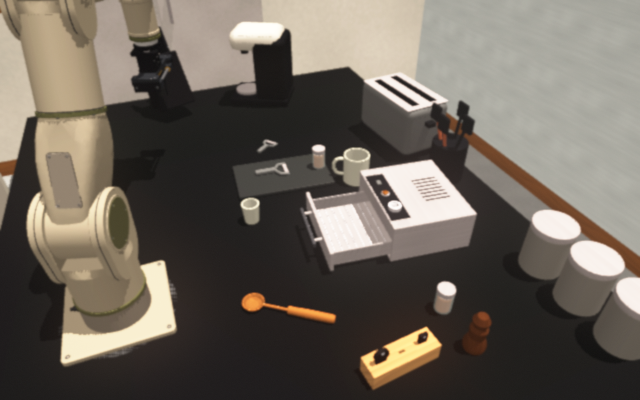

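Picture t1 shows the scene from above: a peeler on the board at about (228,221) full-frame, a smaller one off the board at (176,206), open drawer about (331,200), block at (450,231) with the bigger dark head at (453,244) and the smaller at (451,214). The side view agrees: round key near end of block (381,355), square at (422,338).

Candidates: peeler (228,221) on board vs. (176,206) beside it – the one on the board, being larger, fits; round key (453,244) vs. square (451,214).

```bash
python3 - <<'E'
from h import *
ci=bot.camera_info('top');K=np.array(ci['K']);T=np.array(ci['world_from_camera'])
f=lambda c:[150+c[0]/2.35,125+c[1]/2.35]
for n,pts,z in [('peeler blade/handle end',[(187,197),(173,260)],.02),('small',[(57,180),(80,218)],.01),('board',[(164,102),(281,124),(234,322),(112,297)],.014),
 ('panel top',[(332,208),(511,246)],.071),('housing front top',[(357,98),(530,135)],.115),('handle',[(366,238),(467,260)],.056),('switch',[(489,98)],.127),('block top',[(684,190),(723,190),(730,304),(688,304)],.042),('keys',[(709,211),(713,280)],.065),('jarb',[(205,117)],.082),('mug',[(278,65)],.092),('egg',[(300,320)],.06),('mill',[(738,124)],.103),('jars',[(655,127)],.068),('spoon',[(598,295),(511,398)],.01)]:
    print(n,px2w(K,T,[f(p) for p in pts],z)[:,:2].round(3).tolist())
ci=bot.camera_info('wrist');W=np.array(ci['world_from_camera']);print(ci['K'],W.round(3).tolist())
im,*_=cam('wrist','w0.png')
for t in ['peeler']: print(t,[(round(r['conf'],2),np.round(r['box']).astype(int).tolist()) for r in bot.regions_of('wrist',t)])
E
```

```text
peeler blade/handle end [[0.529, 0.386], [0.436, 0.393]]
small [[0.536, 0.583], [0.484, 0.539]]
board [[0.67, 0.443], [0.654, 0.265], [0.357, 0.295], [0.375, 0.473]]
panel top [[0.526, 0.171], [0.498, -0.083]]
housing front top [[0.676, 0.151], [0.648, -0.093]]
handle [[0.491, 0.119], [0.474, -0.025]]
switch [[0.691, -0.031]]
block top [[0.609, -0.328], [0.615, -0.384], [0.452, -0.399], [0.446, -0.34]]
keys [[0.577, -0.358], [0.48, -0.367]]
jarb [[0.635, 0.364]]
mug [[0.72, 0.269]]
egg [[0.367, 0.197]]
mill [[0.697, -0.383]]
jars [[0.691, -0.276]]
spoon [[0.45, -0.22], [0.293, -0.107]]
[[279.83811366   0.         321.8347477 ]
 [  0.         279.83811366 197.79281445]
 [  0.           0.           1.        ]] [[0.325, -0.915, -0.239, 0.138], [0.946, 0.314, 0.081, 0.613], [0.001, -0.252, 0.968, 0.385], [0.0, 0.0, 0.0, 1.0]]
peeler []
```

View pics/w0.png

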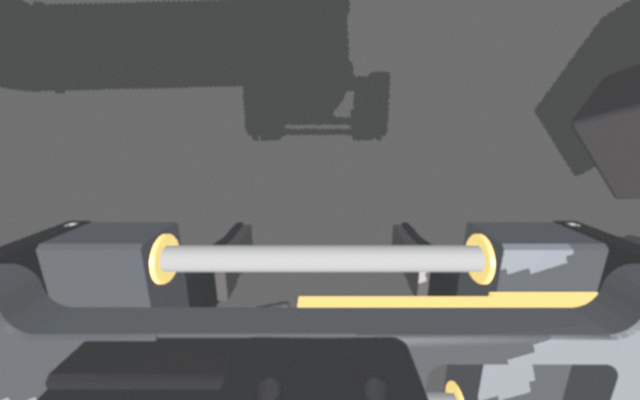

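The wrist view shows bare worktop ahead and the open fingers at the bottom; nothing useful yet. Now move to view the peeler from above.

>>> {"method": "step_arm", "body": {"targets": [[1,[0,0,0],-7.4],[1,[0,0,0],-7.4],[1,[-0.056,-0.026,0],0],[1,[-0.056,-0.026,0],0],[1,[-0.056,-0.026,0],0]]}}

```text
time_s: 2.12
position: [0.3664, 0.5001, 0.2415]
tcp_rot: [[-0.997, 0.072, 0.0], [0.072, 0.997, 0.0], [-0.0, 0.001, -1.0]]
contact_force: [0.7, 0.5, -0.0]
gripper_width: 0.0869
grip_force: 0.0
```

>>> {"method": "step_arm", "body": {"targets": [[1,[-0.056,-0.026,0],0],[1,[-0.056,-0.026,0],0],[1,[-0.056,-0.026,0],0],[1,[-0.056,-0.026,0],0],[1,[0,0,0],0]]}}

```text
time_s: 2.75
position: [0.5855, 0.3757, 0.2405]
tcp_rot: [[-0.997, 0.081, 0.002], [0.081, 0.997, -0.003], [-0.002, -0.003, -1.0]]
contact_force: [-0.1, 0.4, 0.2]
gripper_width: 0.0873
grip_force: 0.0
```

```bash
python3 - <<'E'
from h import *
o=bot.get_obs();print(o['position'],o['tcp_rot'][:,0],o['joints'].round(2))
im,K,T,_=cam('wrist','w1.png')
for t in ['peeler','board']: 
  for r in bot.regions_of('wrist',t):
    print(t,round(r['conf'],2),np.round(r['box']).astype(int).tolist())
    if t=='peeler':
        ys,xs=np.nonzero(r['mask']); p=px2w(K,T,np.c_[xs,ys],.024)[:,:2]; c=p.mean(0); u,s,v=np.linalg.svd(p-c,full_matrices=False); q=(p-c)@v.T; print(c,v[0],q.min(0),q.max(0))
E
```

```text
[0.58552167 0.37570552 0.24047718] [-0.9967274   0.08081484 -0.00185803] [-0.71  0.49  0.11  1.25 -0.05  1.4   0.88]
peeler 0.79 [327, 95, 55, 89]
[0.48930758 0.39149115] [ 0.99728805 -0.07359723] [-0.06006178 -0.03260053] [0.04311488 0.03284368]
peeler 0.69 [473, 113, 52, 61]
[0.5135406  0.56365046] [0.76288727 0.64653152] [-0.045565   -0.02601328] [0.03286638 0.02338368]
board 0.55 [319, 116, 157, 229]
```

View pics/w1.png

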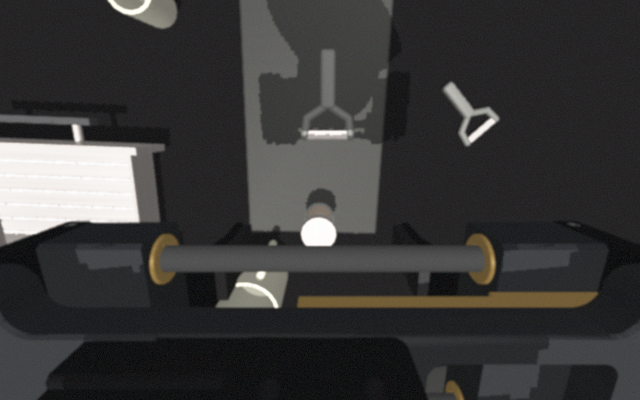

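Wrist view w1: the big peeler on the board at (327,95) measures about 103 x 65 mm, the off-board one at (473,113) about 78 x 49 mm. Confirming in one crop.

```bash
python3 - <<'E'
from h import *
t=cv2.imread('pics/w1.png')
cv2.imwrite('pics/c1.png',cv2.resize(t[30:160,240:520],None,fx=2.8,fy=2.8,interpolation=2))
ci=bot.camera_info('wrist');K=np.array(ci['K']);T=np.array(ci['world_from_camera'])
print(px2w(K,T,[(162,146),(0,141)],.071).round(3),px2w(K,T,[(89,118),(0,118)],.063).round(3))
E
```

```text
[[0.522 0.209 0.071]
 [0.503 0.032 0.071]] [[0.486 0.13  0.063]
 [0.479 0.032 0.063]]
```

View pics/c1.png

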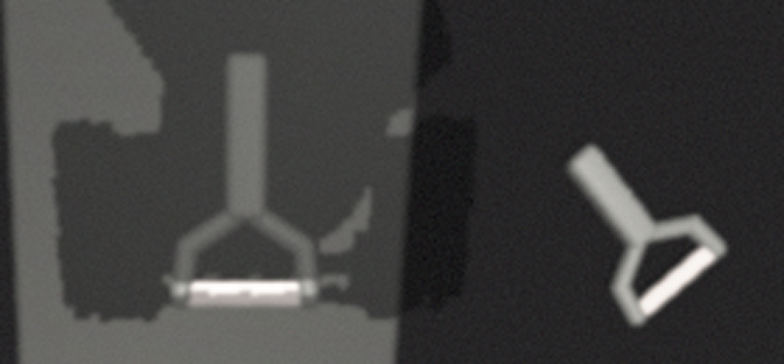

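>>> {"method": "step_arm", "body": {"targets": [[1,[0.06,0.004,0],-0.4],[1,[0.06,0.004,0],0],[1,[0,0,0.06],0],[1,[0,0,0.06],0],[1,[0,0,0.04],0]]}}

```text
time_s: 3.52
position: [0.459, 0.3983, 0.0791]
tcp_rot: [[-0.998, 0.062, -0.002], [0.062, 0.998, -0.001], [0.002, -0.001, -1.0]]
contact_force: [-0.4, 1.0, 0.8]
gripper_width: 0.0869
grip_force: 0.0
```

>>> {"method": "step_arm", "body": {"targets": [[1,[0,0,0.02],0],[1,[0,0,0],0]]}}

```text
time_s: 3.78
position: [0.4606, 0.3979, 0.0609]
tcp_rot: [[-0.998, 0.064, -0.001], [0.064, 0.998, -0.001], [0.001, -0.001, -1.0]]
contact_force: [-0.0, 0.2, 0.0]
gripper_width: 0.087
grip_force: 0.0
```

The crop confirms: full-size peeler on the board (left), a smaller one on the worktop (right); the left one is meant.

>>> {"method": "step_arm", "body": {"targets": [[1,[-0.0065,-0.0045,0],0.5],[1,[0,0,0.013],0],[1,[0,0,0.013],0],[1,[0,0,0],0],[1,[0,0,0],0]]}}

```text
time_s: 4.4
position: [0.4676, 0.3926, 0.0351]
tcp_rot: [[-0.997, 0.074, -0.0], [0.074, 0.997, -0.0], [0.0, -0.0, -1.0]]
contact_force: [0.6, -0.3, 0.2]
gripper_width: 0.0871
grip_force: 0.0
```

>>> {"method": "step_arm", "body": {"newtons": 20, "targets": [[-1,[0,0,0],0],[-1,[0,0,0],0],[-1,[0,0,0],0],[-1,[0,0,0],0],[-1,[0,0,0],0]]}}

```text
time_s: 5.03
position: [0.4678, 0.3926, 0.0353]
tcp_rot: [[-0.997, 0.074, 0.0], [0.074, 0.997, 0.0], [0.0, 0.0, -1.0]]
contact_force: [1.0, -0.1, -0.3]
gripper_width: 0.0446
grip_force: 0.0
```

>>> {"method": "step_arm", "body": {"targets": [[-1,[0,0,0],0],[-1,[0,0,0],0],[-1,[0,0,0],0],[-1,[0,0,0],0],[-1,[0,0,0],0]]}}

```text
time_s: 5.65
position: [0.4678, 0.3925, 0.0352]
tcp_rot: [[-0.997, 0.074, -0.0], [0.074, 0.997, -0.0], [0.0, -0.0, -1.0]]
contact_force: [1.0, 0.2, -0.1]
gripper_width: 0.0178
grip_force: 19.9
```

>>> {"method": "step_arm", "body": {"targets": [[-1,[0,0,0],0],[-1,[0,0,-0.04],0],[-1,[0,0,-0.06],0],[-1,[0,0,-0.045],0],[-1,[0,0,0],0]]}}

```text
time_s: 6.28
position: [0.4693, 0.394, 0.1846]
tcp_rot: [[-0.997, 0.074, 0.005], [0.074, 0.997, 0.005], [-0.005, 0.006, -1.0]]
contact_force: [0.2, 0.9, -1.5]
gripper_width: 0.0178
grip_force: 19.9
```

>>> {"method": "step_arm", "body": {"targets": [[-1,[-0.034,-0.0495,0],0],[-1,[-0.034,-0.0495,0],0],[-1,[-0.034,-0.0495,0],0],[-1,[-0.034,-0.0495,0],0],[-1,[-0.034,-0.0495,0],0]]}}

```text
time_s: 6.9
position: [0.6192, 0.1313, 0.179]
tcp_rot: [[-0.997, 0.074, -0.001], [0.074, 0.997, -0.0], [0.001, -0.0, -1.0]]
contact_force: [1.7, 0.3, -0.5]
gripper_width: 0.0182
grip_force: 19.9
```

>>> {"method": "step_arm", "body": {"targets": [[-1,[-0.034,-0.0495,0],0],[-1,[-0.034,-0.0495,0],0],[-1,[0,0,0],2],[-1,[0,0,0],0],[-1,[0,0,0],0]]}}

```text
time_s: 7.52
position: [0.6789, 0.0313, 0.1797]
tcp_rot: [[-0.994, 0.106, -0.001], [0.106, 0.994, 0.001], [0.001, 0.001, -1.0]]
contact_force: [-0.4, 0.3, -0.5]
gripper_width: 0.0179
grip_force: 19.9
```

```bash
python3 - <<'E'
from h import *
o=bot.get_obs();print(o['position'],o['tcp_rot'][:,0],o['joints'].round(2))
im,K,T,_=cam('wrist','w2.png')
cv2.imwrite('pics/c2.png',cv2.resize(im[0:300,100:560,::-1],None,fx=1.7,fy=1.7,interpolation=2))
E
```

```text
[0.67892229 0.03132047 0.17970874] [-9.94370222e-01  1.05957092e-01  9.77778082e-04] [-0.3   0.49  0.26  1.39 -0.13  1.27  1.44]
```

View pics/c2.png

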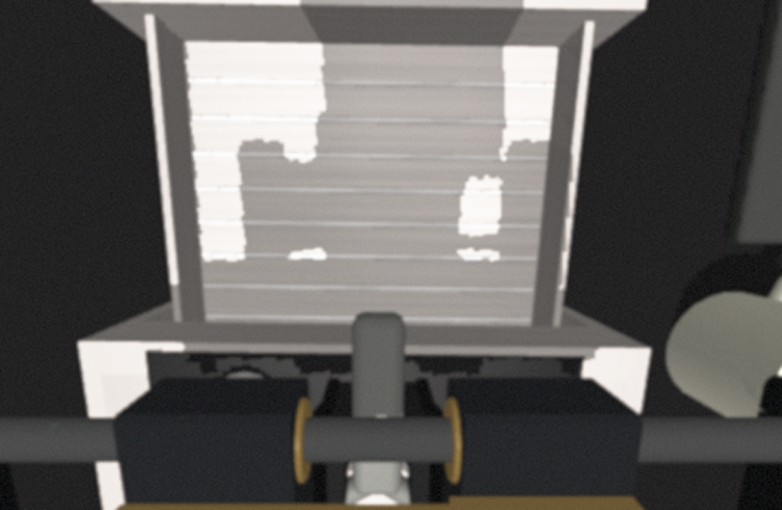

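The crop shows the open drawer square on: floor front corners (186,42)/(558,47), housing top front edge (78,343)-(651,349), peeler handle held at (378,380), mug at right.

```bash
python3 - <<'E'
from h import *
ci=bot.camera_info('wrist');K=np.array(ci['K']);T=np.array(ci['world_from_camera'])
f=lambda c:[100+c[0]/1.7,c[1]/1.7]
a=px2w(K,T,[f((186,42)),f((558,47))],.018);b=px2w(K,T,[f((78,343)),f((651,349))],.115);c=px2w(K,T,[f((95,3)),f((648,10))],.071)
for q in (a,b,c):
    d=q[1]-q[0];print(q[:,:2].round(4).tolist(),q.mean(0).round(4),np.linalg.norm(d).round(4),np.degrees(np.arctan2(-d[0],d[1])).round(2))
o=bot.get_obs()
# tool-frame measurement of held peeler handle width mid at end
E
```

```text
[[0.5055, -0.0606], [0.5305, 0.151]] [0.518  0.0452 0.018 ] 0.2131 -6.74
[[0.6536, -0.1034], [0.6841, 0.156]] [0.6689 0.0263 0.115 ] 0.2612 -6.72
[[0.5034, -0.0823], [0.5334, 0.1732]] [0.5184 0.0455 0.071 ] 0.2572 -6.69
```

>>> {"method": "step_arm", "body": {"targets": [[-1,[0.056,-0.0025,0],0.6],[-1,[0.055,-0.0025,0],0],[-1,[0,0,0.05],0],[-1,[0,0,0.05],0],[-1,[0,0,0.02],0]]}}

```text
time_s: 8.2
position: [0.5666, 0.0382, 0.0577]
tcp_rot: [[-0.993, 0.117, -0.003], [0.117, 0.993, -0.0], [0.003, -0.0, -1.0]]
contact_force: [-0.2, 0.3, -0.8]
gripper_width: 0.0176
grip_force: 19.9
```

>>> {"method": "step_arm", "body": {"targets": [[-1,[0,0,0.01],0],[-1,[0,0,0.004],0],[-1,[0,0,0.004],0],[-1,[0,0,0],0]]}}

```text
time_s: 8.7
position: [0.5689, 0.0372, 0.0427]
tcp_rot: [[-0.993, 0.119, 0.001], [0.119, 0.993, 0.0], [-0.001, 0.0, -1.0]]
contact_force: [-0.5, 0.0, -0.6]
gripper_width: 0.018
grip_force: 19.9
```

>>> {"method": "step_arm", "body": {"targets": [[-1,[0,0,0.002],0],[-1,[0,0,0.0015],0],[-1,[0,0,0],0],[-1,[0,0,0],0]]}}

```text
time_s: 9.2
position: [0.5691, 0.0371, 0.0392]
tcp_rot: [[-0.993, 0.119, 0.001], [0.119, 0.993, 0.0], [-0.001, 0.0, -1.0]]
contact_force: [0.3, 0.7, 4.9]
gripper_width: 0.0181
grip_force: 19.9
```

>>> {"method": "step_arm", "body": {"targets": [[0,[0,0,0],0],[0,[0,0,0],0],[0,[0,0,0],0],[0,[0,0,0],0]]}}

```text
time_s: 9.7
position: [0.5685, 0.0371, 0.0386]
tcp_rot: [[-0.993, 0.119, -0.0], [0.119, 0.993, 0.0], [0.0, 0.0, -1.0]]
contact_force: [-1.3, -0.2, -1.0]
gripper_width: 0.0421
grip_force: 0.0
```

>>> {"method": "step_arm", "body": {"targets": [[0,[0,0,-0.02],0],[0,[0,0,-0.05],0],[0,[0,0,-0.05],0],[0,[0,0,0],0]]}}

```text
time_s: 10.2
position: [0.5709, 0.0372, 0.1629]
tcp_rot: [[-0.993, 0.12, 0.007], [0.12, 0.993, 0.002], [-0.007, 0.002, -1.0]]
contact_force: [0.1, -0.2, -0.4]
gripper_width: 0.0436
grip_force: 0.0
```

```bash
python3 - <<'E'
from h import *
o=bot.get_obs();print(o['position'],o['tcp_rot'][:,0],o['gripper_width'])
im,K,T,_=cam('top')
cv2.imwrite('pics/c3.png',cv2.resize(im[140:260,270:410,::-1],None,fx=4,fy=4,interpolation=2))
E
```

```text
[0.57088589 0.03721387 0.16290801] [-0.99280319  0.11956346 -0.00681274] 0.04357868851575338
```

View pics/c3.png

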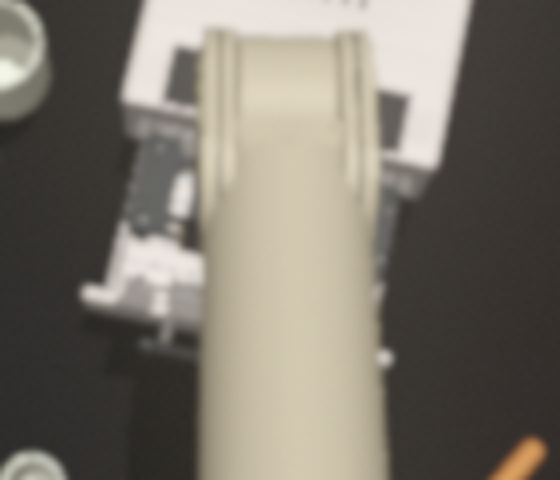

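The top view is blocked by the arm; the side camera will check the peeler once the arm backs off.

>>> {"method": "step_arm", "body": {"targets": [[0,[0.055,0.001,0],0],[0,[0.055,0.001,0],0],[0,[0,0,0],0]]}}

```text
time_s: 10.62
position: [0.4556, 0.0526, 0.157]
tcp_rot: [[-0.993, 0.118, -0.004], [0.118, 0.993, 0.0], [0.004, -0.0, -1.0]]
contact_force: [0.8, 0.7, 0.7]
gripper_width: 0.0434
grip_force: 0.0
```

```bash
python3 - <<'E'
from h import *
o=bot.get_obs();print(o['position'],o['tcp_rot'][:,0],o['gripper_width'])
im,K,T,_=cam('side','s1.png')
for r in bot.regions_of('side','peeler'):
    ys,xs=np.nonzero(r['mask']); p=px2w(K,T,np.c_[xs,ys],.028)[:,:2]-[.610,.0345]; R=np.array([[.9932,.1167],[-.1167,.9932]])
    q=p@R ; print(r['conf'],r['box'],'floor frame',q.min(0),q.max(0))
E
```

```text
[0.45558901 0.0525768  0.15699697] [-0.99306482  0.11750081  0.00397658] 0.04336588503331261
0.64 [347.6, 227.3, 40.1, 15.2] floor frame [-0.07498884 -0.04224294] [0.02850352 0.02860033]
0.44 [267.4, 146.6, 16.8, 12.1] floor frame [-0.18551258  0.44978444] [-0.12370402  0.51790758]
```

Peeler lies in the drawer (x -75..+28 mm, y -42..+29 mm). Now lower in front of the handle and push.

>>> {"method": "step_arm", "body": {"targets": [[0,[0,0,0.045],0],[0,[0,0,0.044],0],[0,[0,0,0],0],[0,[0,0,0],0]]}}

```text
time_s: 11.22
position: [0.4609, 0.0521, 0.0708]
tcp_rot: [[-0.993, 0.12, 0.001], [0.12, 0.993, -0.0], [-0.001, 0.0, -1.0]]
contact_force: [0.5, -0.1, 0.4]
gripper_width: 0.0436
grip_force: 0.0
```

>>> {"method": "step_arm", "body": {"targets": [[0,[-0.008,0,0],0],[0,[-0.008,0,0],0],[0,[-0.012,0,0],0],[0,[-0.015,0,0],0],[0,[-0.015,0,0],0]]}}

```text
time_s: 11.85
position: [0.5184, 0.0452, 0.0698]
tcp_rot: [[-0.993, 0.119, 0.0], [0.119, 0.993, 0.0], [-0.0, 0.0, -1.0]]
contact_force: [-2.6, 1.4, 1.5]
gripper_width: 0.0437
grip_force: 1.3
```

>>> {"method": "step_arm", "body": {"targets": [[0,[-0.015,0,0],0],[0,[-0.015,0,0],0],[0,[-0.015,0,0],0],[0,[-0.015,0,0],0],[0,[-0.015,0,0],0]]}}

```text
time_s: 12.48
position: [0.5927, 0.0362, 0.0695]
tcp_rot: [[-0.993, 0.119, -0.0], [0.119, 0.993, 0.0], [0.0, -0.0, -1.0]]
contact_force: [-3.1, 1.3, 1.8]
gripper_width: 0.0436
grip_force: 1.3
```

>>> {"method": "step_arm", "body": {"targets": [[0,[-0.008,0,0],0],[0,[-0.004,0,0],0],[0,[-0.004,0,0],0],[0,[0,0,0],0]]}}

```text
time_s: 12.98
position: [0.6078, 0.0342, 0.0697]
tcp_rot: [[-0.993, 0.12, 0.001], [0.12, 0.993, -0.0], [-0.001, -0.0, -1.0]]
contact_force: [-0.9, 1.0, 1.1]
gripper_width: 0.0439
grip_force: 0.0
```

>>> {"method": "step_arm", "body": {"targets": [[0,[-0.004,0,0],0],[0,[-0.003,0,0],0],[0,[0,0,0],0]]}}

```text
time_s: 13.35
position: [0.6149, 0.0335, 0.0698]
tcp_rot: [[-0.993, 0.119, 0.001], [0.119, 0.993, 0.0], [-0.001, 0.0, -1.0]]
contact_force: [-0.2, 0.3, 1.1]
gripper_width: 0.0436
grip_force: 0.1
```

>>> {"method": "step_arm", "body": {"targets": [[0,[-0.003,0,0],0],[0,[-0.002,0,0],0],[0,[0,0,0],0]]}}

```text
time_s: 13.72
position: [0.6192, 0.033, 0.0697]
tcp_rot: [[-0.993, 0.119, -0.001], [0.119, 0.993, 0.0], [0.001, 0.0, -1.0]]
contact_force: [-5.6, -0.0, 2.1]
gripper_width: 0.0436
grip_force: 2.3
```

>>> {"method": "step_arm", "body": {"targets": [[0,[-0.002,0,0],0],[0,[-0.002,0,0],0],[0,[0,0,0],0]]}}

```text
time_s: 14.1
position: [0.6196, 0.033, 0.0695]
tcp_rot: [[-0.993, 0.119, -0.009], [0.119, 0.993, 0.001], [0.009, -0.0, -1.0]]
contact_force: [-24.4, 1.7, 18.0]
gripper_width: 0.0436
grip_force: 12.4
```

Hard stop reached: the drawer is shut. Back off, rise, and go over to the key block.

>>> {"method": "step_arm", "body": {"targets": [[0,[0.01,0,0],0],[0,[0.03,0,0],0],[0,[0,0,-0.05],0],[1,[0,0,-0.05],0],[1,[-0.007,-0.03,-0.02],0]]}}

```text
time_s: 14.72
position: [0.5889, 0.009, 0.1933]
tcp_rot: [[-0.993, 0.115, 0.006], [0.115, 0.993, 0.002], [-0.006, 0.003, -1.0]]
contact_force: [0.6, -0.5, -0.5]
gripper_width: 0.0565
grip_force: 0.0
```

>>> {"method": "step_arm", "body": {"targets": [[1,[-0.007,-0.055,0],0],[1,[-0.007,-0.055,0],0],[1,[-0.007,-0.055,0],0],[1,[-0.007,-0.055,0],0],[1,[-0.007,-0.055,0],0]]}}

```text
time_s: 15.35
position: [0.5895, -0.2724, 0.1901]
tcp_rot: [[-0.993, 0.119, 0.002], [0.119, 0.993, -0.001], [-0.002, -0.0, -1.0]]
contact_force: [2.5, -0.3, 0.2]
gripper_width: 0.0869
grip_force: 0.0
```

>>> {"method": "step_arm", "body": {"targets": [[1,[-0.007,-0.055,0],0],[1,[-0.007,-0.03,0],0],[1,[0,0,0],-6],[1,[0,0,0],-6],[1,[0,0,0],0]]}}

```text
time_s: 15.98
position: [0.5931, -0.3569, 0.1898]
tcp_rot: [[-0.996, -0.089, 0.001], [-0.089, 0.996, -0.0], [-0.001, -0.001, -1.0]]
contact_force: [0.9, 0.6, 0.2]
gripper_width: 0.087
grip_force: 0.0
```

```bash
python3 - <<'E'
from h import *
o=bot.get_obs();print(o['position'],o['tcp_rot'][:,0],o['joints'].round(2))
im,K,T,_=cam('wrist','w3.png'); np.savez('w3.npz',K=K,T=T)
cv2.imwrite('pics/c4.png',cv2.resize(im[0:240,220:440,::-1],None,fx=2.5,fy=2.5,interpolation=2))
c=w2px(K,T,[(.48,-.367,.06),(.577,-.358,.06)]);print(c)
im,K,T,_=cam('top','top1.png')
c=px2w(K,T,[[0,0]],0)
for t in ['drawer_handle','uv_key','pantry_key','key_block']:
    print(t,[(round(r['conf'],2),np.round(r['box']).astype(int).tolist()) for r in bot.regions_of('wrist',t)])
E
```

```text
[ 0.59311311 -0.35691622  0.18980672] [-0.99603078 -0.08900338 -0.00104556] [ 0.21  0.53  0.4   1.35 -0.2   1.31  2.27]
[[322.2128983   73.4870193 ]
 [322.64575597 179.3857848 ]]
drawer_handle []
uv_key [(0.58, [319, 76, 13, 40])]
pantry_key [(0.57, [320, 183, 14, 22])]
key_block [(0.76, [320, 125, 55, 166])]
```

View pics/c4.png

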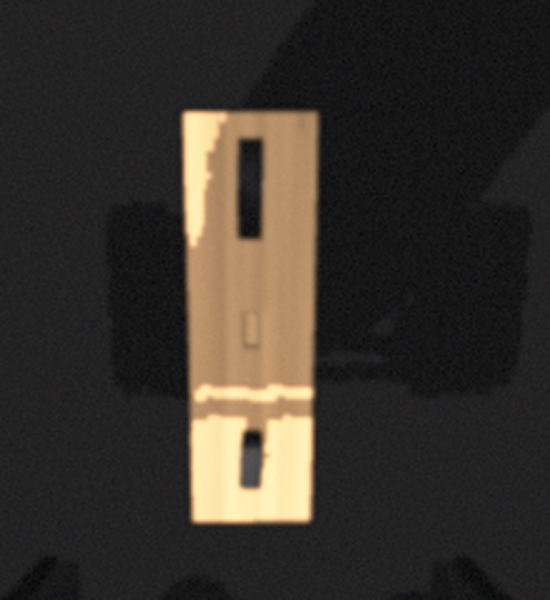

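Crop c4: key block with the wide round head (34 mm) at crop (251,188) = full (320,75), empty slot (251,330), small square head (252,460) = full (321,184). The long head at the near end is the key meant.

```bash
python3 - <<'E'
from h import *
d=np.load('w3.npz');K,T=d['K'],d['T']
f=lambda c:[220+c[0]/2.5,c[1]/2.5]
c=px2w(K,T,[f(p) for p in [(182,112),(319,112),(312,522),(192,522)]],.042)[:,:2]
a=(c[2]+c[3]-c[0]-c[1])/2; print('block',c.mean(0).round(4),np.linalg.norm(a).round(4),np.degrees(np.arctan2(a[1],a[0])).round(2), np.linalg.norm(c[0]-c[1]).round(4),np.linalg.norm(c[2]-c[3]).round(4))
print('slot mid',px2w(K,T,[f((251,330))],.042).round(4))
u=a/np.linalg.norm(a); print('key from block',c.mean(0)-.05*u)
print('head',px2w(K,T,[f((251,138)),f((251,239)),f((251,188))],.068).round(4))
# steriliser switch from top1
im=cv2.imread('pics/top1.png')[130:230,290:410]; cv2.imwrite('pics/c5.png',cv2.resize(im,None,fx=5,fy=5,interpolation=2))
E
```

```text
block [ 0.5327 -0.364 ] 0.1614 5.18 0.0516 0.0522
slot mid [[ 0.532  -0.3642  0.042 ]]
key from block [ 0.48287189 -0.36855868]
head [[ 0.4668 -0.3697  0.068 ]
 [ 0.4997 -0.3669  0.068 ]
 [ 0.4828 -0.3684  0.068 ]]
```

>>> {"method": "step_arm", "body": {"targets": [[1,[0.056,-0.001,0],0],[1,[0.055,-0.0005,0],0],[1,[0,0,0.05],0],[1,[0,0,0.05],0],[1,[0,0,0],0]]}}

```text
time_s: 16.9
position: [0.4804, -0.3665, 0.0867]
tcp_rot: [[-0.996, -0.089, -0.006], [-0.089, 0.996, 0.003], [0.005, 0.004, -1.0]]
contact_force: [0.2, 0.7, 0.5]
gripper_width: 0.0872
grip_force: 0.0
```

```bash
python3 - <<'E'
from h import *
o=bot.get_obs();print(o['position'],o['tcp_rot'][:,0],o['joints'].round(2))
E
```

```text
[ 0.48043914 -0.36652917  0.08673639] [-0.99598932 -0.08931792  0.00525252] [ 0.25  0.44  0.41  1.7  -0.19  1.05  2.38]
```

>>> {"method": "step_arm", "body": {"targets": [[1,[0,0,0.01],0],[1,[0,0,0.0095],0],[1,[0,0,0],0],[1,[0,0,0],0]]}}

```text
time_s: 17.4
position: [0.4827, -0.3683, 0.0708]
tcp_rot: [[-0.996, -0.09, 0.001], [-0.09, 0.996, -0.0], [-0.001, -0.0, -1.0]]
contact_force: [0.4, 0.4, 0.6]
gripper_width: 0.087
grip_force: 0.0
```

>>> {"method": "step_arm", "body": {"newtons": 20, "targets": [[-1,[0,0,0.0028],0],[-1,[0,0,0],0],[-1,[0,0,0],0],[-1,[0,0,0],0],[-1,[0,0,0],0]]}}

```text
time_s: 18.02
position: [0.4824, -0.3681, 0.0674]
tcp_rot: [[-0.996, -0.09, 0.0], [-0.09, 0.996, 0.0], [-0.0, 0.0, -1.0]]
contact_force: [0.1, 0.3, 0.3]
gripper_width: 0.0447
grip_force: 0.0
```

>>> {"method": "step_arm", "body": {"targets": [[-1,[0,0,0],0],[-1,[0,0,0],0],[-1,[0,0,0],0],[-1,[0,0,0],0],[-1,[0,0,0],0]]}}

```text
time_s: 18.65
position: [0.4824, -0.3681, 0.0674]
tcp_rot: [[-0.996, -0.09, 0.0], [-0.09, 0.996, 0.0], [-0.0, 0.0, -1.0]]
contact_force: [-1.1, -0.0, 0.5]
gripper_width: 0.0091
grip_force: 20.0
```

>>> {"method": "step_arm", "body": {"newtons": 45, "targets": [[-1,[0,0,0],0],[-1,[0,0,0],0]]}}

```text
time_s: 18.9
position: [0.4824, -0.3681, 0.0674]
tcp_rot: [[-0.996, -0.09, -0.0], [-0.09, 0.996, 0.0], [-0.0, 0.0, -1.0]]
contact_force: [0.3, 0.3, -0.9]
gripper_width: 0.0086
grip_force: 45.0
```

>>> {"method": "step_arm", "body": {"targets": [[-1,[0,0,-0.02],0],[-1,[0,0,-0.03],0],[-1,[0,0,-0.05],0],[-1,[0,0,-0.053],0],[-1,[0,0,0],6]]}}

```text
time_s: 19.52
position: [0.4838, -0.3695, 0.226]
tcp_rot: [[-1.0, 0.017, 0.007], [0.017, 1.0, -0.004], [-0.007, -0.003, -1.0]]
contact_force: [0.2, 0.9, -0.8]
gripper_width: 0.0082
grip_force: 45.0
```

>>> {"method": "step_arm", "body": {"targets": [[-1,[0,0,0],5.9],[-1,[-0.0335,0.045,0],0],[-1,[-0.0335,0.045,0],0],[-1,[-0.0335,0.045,0],0],[-1,[-0.0335,0.045,0],0]]}}

```text
time_s: 20.15
position: [0.6376, -0.2036, 0.2214]
tcp_rot: [[-0.993, 0.118, 0.001], [0.118, 0.993, 0.0], [-0.001, 0.0, -1.0]]
contact_force: [1.3, -0.8, -0.6]
gripper_width: 0.0086
grip_force: 45.0
```

>>> {"method": "step_arm", "body": {"targets": [[-1,[-0.0335,0.045,0],0],[-1,[-0.0335,0.045,0],0],[-1,[-0.0335,0.045,0],0],[-1,[-0.0335,0.045,0],0],[-1,[0,0,0],0]]}}

```text
time_s: 20.78
position: [0.7923, -0.0359, 0.2185]
tcp_rot: [[-0.994, 0.111, -0.002], [0.111, 0.994, 0.002], [0.002, 0.002, -1.0]]
contact_force: [-0.9, -0.1, -0.4]
gripper_width: 0.0086
grip_force: 45.0
```

```bash
python3 - <<'E'
from h import *
o=bot.get_obs();print(o['position'],o['tcp_rot'][:,0],o['joints'].round(2),o['gripper_width'])
im,K,T,_=cam('wrist','w4.png'); np.savez('w4.npz',K=K,T=T)
p=w2px(K,T,[(.691,-.031,.127)])[0];print(p)
c,r=int(p[0]),int(p[1]);r0=max(0,r-110);c0=max(0,c-120);print(c0,r0)
cv2.imwrite('pics/c6.png',cv2.resize(im[r0:r0+200,c0:c0+260,::-1],None,fx=3,fy=3,interpolation=2))
E
```

```text
[ 0.79226746 -0.03593138  0.21849107] [-0.99382735  0.1109149   0.0022533 ] [-0.17  0.76  0.32  0.92 -0.22  1.5   1.55] 0.00860803369212963
[318.6483462   82.94650614]
198 0
```

View pics/c6.png

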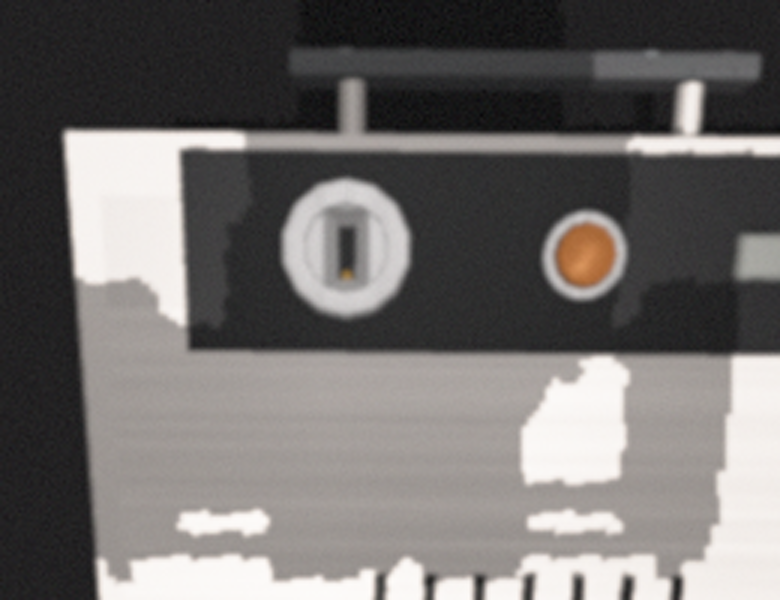

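Crop c6: drawer shut (handle close to front), switch collar centred at crop (346,248) = full (313.3,82.7), keyway lying along steriliser x, orange lamp to the right. Measure again with the arm settled.

```bash
python3 - <<'E'
from h import *
d=np.load('w4.npz');print(px2w(d['K'],d['T'],[(198+346/3,248/3)],.127))
o=bot.get_obs();print(o['position'],o['tcp_rot'][:,0])
im,K,T,_=cam('wrist','w5.png')
a=cv2.cvtColor(cv2.imread('pics/w4.png'),6)[55:110,285:345];b=cv2.cvtColor(im,cv2.COLOR_RGB2GRAY)
m=cv2.matchTemplate(b,a,cv2.TM_CCOEFF_NORMED);_,v,_,l=cv2.minMaxLoc(m)
(sx,sy),_=cv2.phaseCorrelate(a.astype(np.float32),b[l[1]:l[1]+55,l[0]:l[0]+60].astype(np.float32));print(v,l,sx,sy)
uv=(198+346/3+l[0]-285+sx,248/3+l[1]-55+sy);print(uv,px2w(K,T,[uv],.127))
o=bot.get_obs();print(o['position'])
# key blade in view? project key tip
print(w2px(K,T,[o['position']-[0,0,.0574],o['position']-[0,0,.0254]]))
E
```

```text
[[ 0.69031822 -0.03513825  0.127     ]]
[ 0.79132294 -0.03944633  0.21940386] [-0.99345135  0.11424424  0.00163266]
0.9952267408370972 (289, 56) 0.6251358208240205 -0.13874004709682097
(317.9584691541573, 83.52792661956987) [[ 0.6908161  -0.03374536  0.127     ]]
[ 0.79082192 -0.04175261  0.22024109]
[[322.66585788 218.41349297]
 [322.7973541  234.39061309]]
```

>>> {"method": "step_arm", "body": {"targets": [[-1,[0,0,0],0],[-1,[0,0,0],0],[-1,[0,0,0],0]]}}

```text
time_s: 21.25
position: [0.7906, -0.0427, 0.221]
tcp_rot: [[-0.993, 0.118, 0.0], [0.118, 0.993, 0.0], [-0.0, 0.0, -1.0]]
contact_force: [0.5, 0.0, 1.2]
gripper_width: 0.0085
grip_force: 45.0
```

```bash
python3 - <<'E'
from h import *
for i in range(2):
    o=bot.get_obs();print(o['position'],o['tcp_rot'][:,0])
    im,K,T,_=cam('wrist','w6.png')
    a=cv2.cvtColor(cv2.imread('pics/w4.png'),6)[55:110,285:345];b=cv2.cvtColor(im,cv2.COLOR_RGB2GRAY)
    m=cv2.matchTemplate(b,a,cv2.TM_CCOEFF_NORMED);_,v,_,l=cv2.minMaxLoc(m)
    (sx,sy),_=cv2.phaseCorrelate(a.astype(np.float32),b[l[1]:l[1]+55,l[0]:l[0]+60].astype(np.float32))
    uv=(198+346/3+l[0]-285+sx,248/3+l[1]-55+sy);print(v,uv,px2w(K,T,[uv],.127))
E
```

```text
[ 0.79062733 -0.04273888  0.22101913] [-9.92964868e-01  1.18408387e-01 -4.73394919e-04]
0.9958352446556091 (321.524161313951, 84.30184049505695) [[ 0.69164357 -0.0315879   0.127     ]]
[ 0.79069071 -0.04257009  0.22087927] [-9.92985597e-01  1.18234811e-01 -3.66658447e-04]
0.9961866140365601 (321.15880988089674, 84.14252454447454) [[ 0.69153872 -0.03172212  0.127     ]]
```

>>> {"method": "step_arm", "body": {"targets": [[-1,[0.05,-0.0005,0],0.1],[-1,[0.05,-0.0005,0],0],[-1,[0,0,0.015],0],[-1,[0,0,0],0],[-1,[0,0,0],0]]}}

```text
time_s: 21.98
position: [0.6925, -0.0313, 0.2056]
tcp_rot: [[-0.993, 0.119, 0.001], [0.119, 0.993, -0.0], [-0.001, -0.0, -1.0]]
contact_force: [0.6, -0.8, 0.2]
gripper_width: 0.0088
grip_force: 45.0
```

>>> {"method": "step_arm", "body": {"targets": [[-1,[0,0,0],0],[-1,[0,0,0],0]]}}

```text
time_s: 22.22
position: [0.6919, -0.0314, 0.2055]
tcp_rot: [[-0.993, 0.119, 0.0], [0.119, 0.993, -0.0], [-0.0, -0.0, -1.0]]
contact_force: [0.1, -0.2, 0.3]
gripper_width: 0.0084
grip_force: 45.0
```

```bash
python3 - <<'E'
from h import *
o=bot.get_obs();print(o['position'],o['tcp_rot'][:,:2].T, o['contact_force'],o['joints'].round(2))
im,*_=cam('wrist','w7.png');im2,*_=cam('side','s2.png')
cv2.imwrite('pics/c7.png',np.hstack([cv2.resize(im[130:290,250:390,::-1],(420,480),interpolation=2),cv2.resize(im2[150:270,340:435,::-1],(380,480),interpolation=2)]))
E
```

```text
[ 0.69194776 -0.03141534  0.20547252] [[-9.92839444e-01  1.19455981e-01 -3.26639957e-04]
 [ 1.19456029e-01  9.92839483e-01 -1.31501262e-04]] [ 0.05820592 -0.19414565  0.32342117] [-0.25  0.51  0.33  1.32 -0.17  1.33  1.54]
```

>>> {"method": "step_arm", "body": {"targets": [[-1,[0.0006,0,0.01],-0.2],[-1,[0,0,0.01],0],[-1,[0,0,0.004],0],[-1,[0,0,0.003],0],[-1,[0,0,0],0]]}}

```text
time_s: 22.95
position: [0.6908, -0.0312, 0.1783]
tcp_rot: [[-0.993, 0.116, -0.0], [0.116, 0.993, 0.0], [0.0, 0.0, -1.0]]
contact_force: [-0.6, -0.3, -0.4]
gripper_width: 0.009
grip_force: 45.0
```

>>> {"method": "step_arm", "body": {"targets": [[-1,[0,0,0.003],0],[-1,[0,0,0.002],0],[-1,[0,0,0],0]]}}

```text
time_s: 23.32
position: [0.6908, -0.0312, 0.1732]
tcp_rot: [[-0.993, 0.116, -0.0], [0.116, 0.993, 0.0], [0.0, 0.0, -1.0]]
contact_force: [-0.7, 0.2, -0.7]
gripper_width: 0.0086
grip_force: 45.0
```

In the keyway without contact. Now work past the pins with small rocking.

>>> {"method": "step_arm", "body": {"targets": [[-1,[0,0,0.002],2],[-1,[0,0,0.002],-4],[-1,[0,0,0.002],4],[-1,[0,0,0],-2],[-1,[0,0,0],0]]}}

```text
time_s: 23.95
position: [0.6905, -0.0311, 0.1672]
tcp_rot: [[-0.993, 0.114, -0.001], [0.114, 0.993, 0.0], [0.001, 0.0, -1.0]]
contact_force: [-2.5, 0.8, 0.6]
gripper_width: 0.0085
grip_force: 45.0
```

>>> {"method": "step_arm", "body": {"targets": [[-1,[0,0,0.002],2],[-1,[0,0,0.002],-4],[-1,[0,0,0.002],4],[-1,[0,0,0],-2],[-1,[0,0,0],0]]}}

```text
time_s: 24.58
position: [0.6907, -0.0312, 0.1613]
tcp_rot: [[-0.993, 0.114, -0.0], [0.114, 0.993, 0.0], [0.0, -0.0, -1.0]]
contact_force: [-2.9, 0.0, -0.6]
gripper_width: 0.0086
grip_force: 45.0
```

>>> {"method": "step_arm", "body": {"targets": [[-1,[0,0,0.002],2],[-1,[0,0,0.002],-4],[-1,[0,0,0.002],4],[-1,[0,0,0],-2],[-1,[0,0,0],0]]}}

```text
time_s: 25.2
position: [0.6906, -0.0311, 0.1551]
tcp_rot: [[-0.993, 0.114, -0.001], [0.114, 0.993, 0.0], [0.001, 0.0, -1.0]]
contact_force: [-3.1, 1.4, -1.9]
gripper_width: 0.0085
grip_force: 45.0
```

>>> {"method": "step_arm", "body": {"targets": [[-1,[0,0,0.0015],0],[-1,[0,0,0.0015],0],[-1,[0,0,0],0]]}}

```text
time_s: 25.58
position: [0.6906, -0.0312, 0.1523]
tcp_rot: [[-0.993, 0.116, -0.001], [0.116, 0.993, 0.0], [0.001, 0.0, -1.0]]
contact_force: [-4.7, -0.2, 0.4]
gripper_width: 0.009
grip_force: 45.0
```

>>> {"method": "step_arm", "body": {"targets": [[-1,[0,0,0.0015],0],[-1,[0,0,0],0]]}}

```text
time_s: 25.82
position: [0.6907, -0.0312, 0.1521]
tcp_rot: [[-0.993, 0.116, 0.0], [0.116, 0.993, 0.0], [0.0, 0.0, -1.0]]
contact_force: [-8.1, 1.5, 9.0]
gripper_width: 0.0086
grip_force: 45.0
```

>>> {"method": "step_arm", "body": {"targets": [[-1,[0,0,0.0015],0],[-1,[0,0,0],0]]}}

```text
time_s: 26.08
position: [0.6908, -0.0312, 0.1519]
tcp_rot: [[-0.993, 0.116, 0.001], [0.116, 0.993, 0.001], [-0.001, 0.001, -1.0]]
contact_force: [-12.7, 1.6, 17.3]
gripper_width: 0.0087
grip_force: 45.0
```

Hard stop exactly at the home height. Relax slightly and turn.

>>> {"method": "step_arm", "body": {"targets": [[-1,[-0.0004,0,-0.001],0],[-1,[0,0,0],0],[-1,[0,0,0],8],[-1,[0,0,0],8],[-1,[0,0,0],0]]}}

```text
time_s: 26.7
position: [0.6912, -0.031, 0.152]
tcp_rot: [[-0.922, 0.387, 0.0], [0.387, 0.922, 0.001], [-0.0, 0.001, -1.0]]
contact_force: [-10.3, 1.0, 12.2]
gripper_width: 0.0085
grip_force: 45.0
```

>>> {"method": "step_arm", "body": {"targets": [[-1,[0,0,0],10],[-1,[0,0,0],10],[-1,[0,0,0],10],[-1,[0,0,0],10],[-1,[0,0,0],0]]}}

```text
time_s: 27.32
position: [0.6912, -0.031, 0.152]
tcp_rot: [[-0.457, 0.889, 0.0], [0.889, 0.457, 0.0], [0.0, 0.001, -1.0]]
contact_force: [-9.8, 1.0, 12.1]
gripper_width: 0.0086
grip_force: 45.0
```

>>> {"method": "step_arm", "body": {"targets": [[-1,[0,0,0],10],[-1,[0,0,0],10],[-1,[0,0,0],10],[-1,[0,0,0],10],[-1,[0,0,0],0]]}}

```text
time_s: 27.95
position: [0.6915, -0.031, 0.1521]
tcp_rot: [[0.221, 0.975, 0.001], [0.975, -0.221, 0.0], [0.001, 0.001, -1.0]]
contact_force: [-9.6, 1.2, 11.1]
gripper_width: 0.0082
grip_force: 45.0
```

```bash
python3 - <<'E'
from h import *
o=bot.get_obs();print(o['position'],o['tcp_rot'][:,0],o['contact_force'],o['torque'],o['joints'].round(2),o['grip_force'],o['gripper_width'])
im,K,T,_=cam('side'); im2=cam('top')[0]
cv2.imwrite('pics/c8.png',np.hstack([cv2.resize(im[130:290,300:460,::-1],(400,400),interpolation=2),cv2.resize(im2[120:260,270:410,::-1],(400,400),interpolation=2)]))
E
```

```text
[ 0.69149607 -0.03096971  0.15206526] [2.21007662e-01 9.75271857e-01 6.46277617e-04] [-9.62477417  1.24940692 11.09676646] [ 0.40580919  2.25715863 -0.04559902] [-0.46  0.61  0.65  1.4  -0.37  1.26 -0.  ] 45.00442090211436 0.008246544596595061
```

View pics/c8.png

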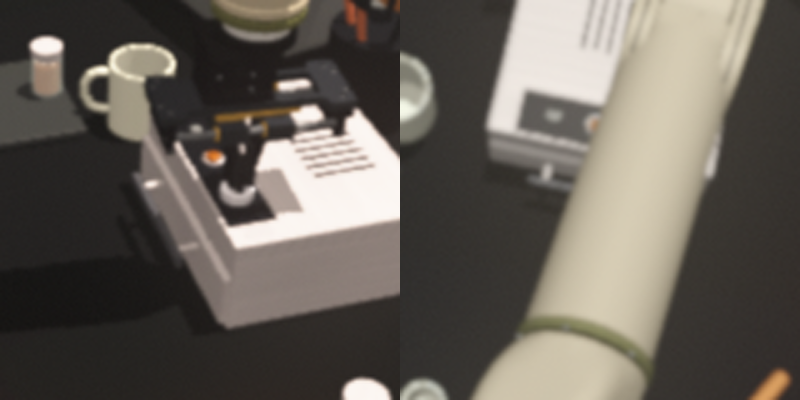

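The last picture shows the fingers holding the key down on the collar, the drawer shut and the neighbours standing. Hold briefly, then hand in.

>>> {"method": "step_arm", "body": {"targets": [[-1,[0,0,0],1],[-1,[0,0,0],0],[-1,[0,0,0],0],[-1,[0,0,0],0]]}}

```text
time_s: 28.55
position: [0.6915, -0.031, 0.1521]
tcp_rot: [[0.235, 0.972, 0.001], [0.972, -0.235, 0.001], [0.001, 0.001, -1.0]]
contact_force: [-8.8, 1.8, 11.5]
gripper_width: 0.0088
grip_force: 45.0
```

```bash
python3 -c "
from cell import bot
o=bot.get_obs();print(o['position'],o['grip_force']);print(bot.sign_off())"
```

```text
[ 0.69146561 -0.0309817   0.1520602 ] 45.003297838848084
the job is handed in; nothing more can be done
None
```

Handed in at about 28.6 s: the peeler is in the shut drawer, and the round-headed key is home in the switch, turned about 97° clockwise and still gripped at 45 N; sign-off returned no verdict.

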